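# Draw a boxed padlock from the foot of the dispenser

## Task

A tenant has bought a padlock: slide the lowest box, the one already standing part-way out, out through the foot of the gravity-fed dispenser so that the boxes above drop down inside it, and lay it flat in the black tray, setting it down rather than dropping it. The other boxes stay in the dispenser: push its red-knobbed hold-down plate gently down until it rests on them again. Disturb nothing else on the desk.

Things in the scene. Friction and masses are not known exactly. Their poses are not given: they have to be found in the camera images.
- dispenser: white upright magazine on a grey plinth, fixed, 136 x 80 x 180 mm. Origin: centre of its underside; outlet faces its own -x. Plinth top = shaft floor, 30 mm up; shaft 126 mm (x) by 60 mm (y). Front wall (outer face x = -68 mm) begins 31 mm above the floor; the outlet below it is open over the full width. Plinth and side walls end at x = -68 mm too: what stands out overhangs freely
- carton_low: the lowest box, cardboard with a green band, 120 x 56 x 24 mm (x, y, z), about 0.14 kg, lying on the shaft floor, x axis along the dispenser's, 32 to 44 mm of its -x end standing out of the outlet. Origin: centre of its underside. The others rest on it: drawing it out takes 3 to 9 N
- carton_second: equal box, the next above; starts on the lowest one, inside the shaft, and drops onto the magazine's floor when the lowest is out. Origin: centre of its underside
- carton_third: equal box above the second. Origin: centre of its underside
- carton_top: equal box above the third. Origin: centre of its underside
- hold_down (a joint): slide of the dispenser's dark steel hold-down plate (116 x 54 mm): 0 at the start, when the plate lies on the top box (0.5 mm clear); grows downward, m, to 0.09. It is stiff: it stays where it is left, so it does not follow the dropping boxes (24 mm); moving it takes about 5 N, more once it meets the boxes
- hold_down_knob (a point): centre of the flat top of the red knob, 36 mm across and 12 mm thick, on a 12 mm upright stem above the hold-down plate; on the dispenser's axis, 231 mm above the desk at the start, moves down with the plate. It stands well above the walls. z up
- tray: shallow black tray, 206 x 306 mm (x, y), fixed to the desk. Origin: centre of its underside; inner floor 3 mm above it and 194 x 294 mm, rim 3 mm thick and 16 mm high
- brass_padlock: brass padlock 72 x 45 x 21 mm lying in the tray towards its +y end. Origin: near the centre of its underside
- card_terminal: black card reader with a keypad, 168 x 68 x 45 mm, standing by on the desk. Origin: centre of its underside
- stapler: black stapler, 151 x 46 x 60 mm, standing by on the desk. Origin: centre of its underside

How it is judged:
By the outcome, as a careful person would: the job done as asked, in the order asked, and still so for the second after the job is handed in, with the robot touching nothing.
It also fails if it takes over 48 s, if anything falls off the work surface, if the arm or the gripper's body presses on something with over 40 N, if the wrist force passes 120 N, or if a joint passes its speed limit or range.

## Robot

A 6-joint arm with a two-finger parallel gripper is mounted at the origin on a cart in front of the work surface, level with it; the furniture and walls round the work are solid. World frame = base frame: x ahead of the robot, y to its left, z up, the work surface at z = 0. Lengths are in m, angles in degrees, forces in N, time in s.
With the tool pointing down it reaches from about 0.4 to 0.825 m from the base axis. Payload 7 kg.
Tool frame: the origin (TCP) lies between the finger pads; the fingertips stand 25 mm ahead of it and the grasp point (between the pads) lies 6 mm ahead of it; z points along the fingers, y is the line along which they close (so a half turn about z gives the same grasp; the last joint's range is limited). The gripper opens to 88 mm and grips with 3 to 60 N. Pads are 19 mm wide; open, the fingers measure 130 mm over their backs; the gripper's body (78 mm by 193 mm) begins 47 mm behind the grasp point.
Start: joints at [-55.056, 20.546, 0.682, 0, -70.136, -16.507], TCP at [0.213, -0.64, 0.252] pointing down, gripper open.
Joint ranges: [-176.03, 176.03], [-82.01, 121.73], [-58.28, 71.71], [-173.87, 95.51], [-174.79, -0.11], [-173.66, 173.66]. Speed limits (degrees/s): [136.94, 136.94, 172.46, 180, 180, 180].

## Interface

Orientations are given as [roll, pitch, yaw] about the fixed x, y, z axes, in that order (R = Rz(yaw) Ry(pitch) Rx(roll)).
In Python, from plant import r gives the robot as it stands.
- The arm moves only by the shell command python3 -m crank 'ROWS' [FORCE]. ROWS is JSON, a list of rows, each a list of 3 entries, a list of its own where there are three numbers: the turn, a rotation vector about the tool's x, y, z in degrees, then the shift along the tool's x, y, z in cm, then the closure, from -1 (fully open) to 1 (shut). In form: [[[wx, wy, wz], [dx, dy, dz], fingers], ...]. A call has 1 to 8 rows; each row shifts and turns the commanded pose from where the row before left it, along the tool's axes as they then stand; what a row does not reach is not made up. A row lasts 1/10 s, in which the tool goes at most 50 mm and 8.59 degrees, less where a joint would pass 70% of its speed; a pose out of reach is approached as far as the arm can. A call with a gripper value outside its range is refused whole. The fingers move at their own pace and stop on an object; FORCE is the grip in N (left out, the last holds). Time passes only in rows, so rows that do not move let the fingers close. It gives the time, the measured TCP pose, the force, the opening and the grip force at its end, in the units of the state.
- r.get_state(): the state, without advancing time (a new reading comes with each control period).
- r.capture(name): name is "scene" or "side" or "wrist"; returns a dict with "color" (384x512x3 uint8, red, green, blue), "range_z" (384x512 float32, m along the optical axis (not along the pixel's ray), 0 where there is no reading), "intrinsics" (3x3 intrinsics, pixels), "world_from_camera" (4x4, takes a point from camera to world coordinates); the wrist camera has in their place "hand_eye" (4x4, takes a point from camera to tool coordinates, whose origin is the TCP and whose axes are the flange's). Camera axes: x right, y down, z forward; pixel columns grow to the right and rows downward; lengths in m; the calibration is good to about 2 mm. A picture is of the moment at which its call begins: read the wrist's pose just before it.
- r.close_job(): hands the job in; it is judged then, once.
The state is a dict: "time_s": time; "joints": joint angles; "qd": joint speeds; "joint_torque": joint torques, N m; "tcp_pos": TCP position; "eef_rot": TCP orientation; "contact_force": force on the tool from outside, world axes, zero at the start; "moment": the same for the moment, N m; "gripper_width": finger opening in m; "gripper_force": force on a finger pad.
Only numpy, scipy, OpenCV 4.12 (cv2) and the standard library are available. Lean on these libraries where they do the work, as an engineer would, in place of code of your own. Each camera call takes 0.05 s, during which the arm holds its last target. There are 200 camera calls.

## Working session

There is one attempt and no reset: what is moved stays moved. The work goes in short steps, Python scripts to look and compute and a shell command to move; the robot and the scene stay as the last step left them, time stands still between calls to the robot, and variables do not carry over. Pictures are saved under pics/ and viewed, at most 10 in all, crops included, and the job is handed in when it is done.

```bash
ls; mkdir -p pics; cat > h.py <<'E'
import numpy as np, cv2
from plant import r
from scipy.spatial.transform import Rotation as R
def cap(n,save=None):
    s=r.get_state(); c=r.capture(n)
    if save: cv2.imwrite('pics/'+save+'.png',c['color'][:,:,::-1])
    if 'world_from_camera' in c: T=c['world_from_camera']
    else:
        W=np.eye(4); W[:3,:3]=R.from_euler('xyz',s['eef_rot'],degrees=True).as_matrix(); W[:3,3]=s['tcp_pos']; T=W@c['hand_eye']
    return c,np.array(T)
def pts(c,T):
    K=np.array(c['intrinsics']); z=c['range_z']; v,u=np.mgrid[:z.shape[0],:z.shape[1]]
    P=np.stack([(u-K[0,2])/K[0,0]*z,(v-K[1,2])/K[1,1]*z,z],-1)@T[:3,:3].T+T[:3,3]
    P[z==0]=np.nan
    return P
E
python3 - <<'E'
from h import *
a,T=cap('scene','sc');b,T2=cap('side','si')
cv2.imwrite('pics/both.png',cv2.resize(np.hstack([a['color'],b['color']])[:,:,::-1],(800,300)))
np.savez('c.npz',a=a['color'],Pa=pts(a,T),b=b['color'],Pb=pts(b,T2))
print(T[:3,3],T2[:3,3],r.get_state())
E
```

```text
pics
[0.05400987 1.17909966 0.6809043 ] [0.55302376 1.38856068 0.82720107] {'time_s': 0.1, 'joints': array([-5.50556963e+01,  2.05882167e+01,  6.37780902e-01, -1.65114157e-02,
       -7.01368799e+01, -1.65072703e+01]), 'qd': array([-0.05273665, -0.09001939,  0.0993328 ,  0.02393238,  0.01890963,
        0.04995909]), 'joint_torque': array([-1.39893877e-03, -5.84164524e+01,  2.93752724e+01,  7.01563731e+00,
        1.02125737e-02, -5.96063069e-05]), 'tcp_pos': array([ 0.2133172 , -0.63997078,  0.25070078]), 'eef_rot': array([ 1.79911872e+02, -9.92898419e-03, -1.61568581e+02]), 'contact_force': array([ 0.13895133,  0.25717895, -0.29614541]), 'moment': array([ 0.03454518,  0.00871297, -0.01783582]), 'gripper_force': 0.0, 'gripper_width': 0.0876520225614403}
```

View pics/sc.png

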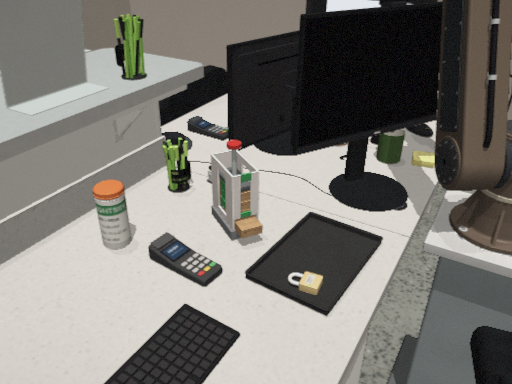

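View pics/si.png

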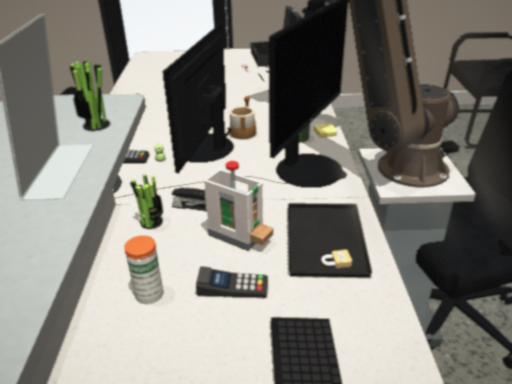

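The scene view shows the knob at about (234,144), the carton's outstanding end at (248,227), the tray centre at (317,258) and the padlock at (310,283). In the side view the knob is at (232,165) and the carton at (262,234). A monitor stands between the arm's start and the dispenser.

```bash
python3 - <<'E'
from h import *
d=np.load('c.npz')
for n,P,kn,ca,tr,mons in (('a',d['Pa'],(234,144),(248,227),(317,258),[(370,80),(357,150),(368,190),(270,95),(390,145)]),('b',d['Pb'],(232,165),(262,234),(325,240),[(310,80),(312,170),(200,90)])):
    I=d[n].astype(int)
    H=cv2.cvtColor(d[n],cv2.COLOR_RGB2HSV).astype(int)
    v,u=np.mgrid[:384,:512]
    def box(c,w): return (abs(u-c[0])<w)&(abs(v-c[1])<w)
    red=box(kn,14)&(I[...,0]>120)&(I[...,1]<60)
    p=P[red]; p=p[~np.isnan(p[:,0])]; print(n,'red',red.sum(),p.mean(0),p.max(0),p.min(0))
    top=p[p[:,2]>p[:,2].max()-.006]; print('knobtop',top.mean(0),len(top))
    br=box(ca,22)&(H[...,0]>8)&(H[...,0]<22)&(H[...,1]>100)
    p=P[br]; p=p[~np.isnan(p[:,0])]; p=p[(p[:,2]>.047)&(p[:,2]<.06)]
    print('carton top',len(p),p.mean(0)); rr=cv2.minAreaRect((p[:,:2]*1000).astype(np.float32)); print(rr,cv2.boxPoints(rr))
    dark=(H[...,2]<70)&(abs(P[...,2]-.006)<.012)&box(tr,75)
    m,l,st,ce=cv2.connectedComponentsWithStats(dark.astype(np.uint8))[0:4]
    i=l[tr[1],tr[0]]; p=P[(l==i)]; rr=cv2.minAreaRect((p[:,:2]*1000).astype(np.float32)); print('tray',i,len(p),rr,np.nanmedian(p[:,2]))
    yl=box((310,283) if n=='a' else (340,259),22)&(H[...,1]>70)&(H[...,2]>110)&(H[...,0]<32)
    p=P[yl];p=p[~np.isnan(p[:,0])];print('lock',p.min(0),p.max(0))
    for q in mons: print('mon',q,P[q[1],q[0]])
# obstacles map: heights of points by region x,y in 0.1 m cells
P=np.concatenate([d['Pa'].reshape(-1,3),d['Pb'].reshape(-1,3)]);P=P[~np.isnan(P[:,0])]
print('max z, rows x .2-1.1, cols y -.6...0.9')
for x in np.arange(.2,1.2,.1):
    print('%.1f'%x,*['%3d'%(100*max([0,*P[(P[:,0]>=x)&(P[:,0]<x+.1)&(P[:,1]>=y)&(P[:,1]<y+.1)&(P[:,2]<1),2]])) for y in np.arange(-.6,.9,.1)])
E
```

```text
a red 49 [0.60079051 0.32155882 0.21461918] [0.76446434 0.35568949 0.2318055 ] [0.57669016 0.02725001 0.0725127 ]
knobtop [0.58615094 0.34633676 0.22823104] 28
carton top 193 [0.52710872 0.38550511 0.05243918]
((526.9576416015625, 383.7139892578125), (55.27642059326172, 49.223060607910156), 55.31990432739258) [[490.99258 374.98975]
 [531.47076 346.98212]
 [562.9227  392.43823]
 [522.4445  420.44586]]
tray 2 6909 ((347.83062744140625, 364.096435546875), (307.88134765625, 204.79925537109375), 85.60385131835938) 0.002465050576630712
lock [3.00510028e-01 4.09490502e-01 3.75765655e-04] [0.35358564 0.4859808  0.02486598]
mon (370, 80) [0.37466661 0.03063359 0.33838053]
mon (357, 150) [ 0.399466   -0.02439275  0.11441243]
mon (368, 190) [0.34216229 0.0076968  0.01360056]
mon (270, 95) [ 0.72302821 -0.08755732  0.20357329]
mon (390, 145) [ 0.34910817 -0.21369745  0.0686915 ]
b red 49 [0.59450629 0.34691703 0.23125842] [0.60571008 0.35791561 0.23546862] [0.58352891 0.33356321 0.22368219]
knobtop [0.59474101 0.34600963 0.23251811] 38
carton top 227 [0.52570328 0.38972819 0.05471826]
((526.9255
[... 516 characters left out ...]
1372997   0.24676192]
max z, rows x .2-1.1, cols y -.6...0.9
0.2  42   1   2  50  51  54  55   0   2   2   2   2   0   0   0
0.3   3   2   0  10  51  54  55   1   2   0   2   2   2   2   1
0.4   0   1   3   0   0  14  51  51  51   5   2   2   3   2   2
0.5   6   0  10   9   0   0   0   0  17  23  18   3   2   2   2
0.6   0  38  38  38  37   1   0   6  18  23   0   4   0   0   0
0.7   0   0   1  38  38  38  38   6   7   0   0  16   0   0   0
0.8   0   0   0   0   6   5  33  33  47  47  33  33  33  33  33
0.9   0   0   0   0   3   3  33  33  48  47  61  61  61  33  33
1.0   0   0   0   0   4   4  33  33  33  33  33  33  33   0   0
1.1   0   0   0   0   0   0  32  33  33  33  33  32   0   0   0
```

```bash
python3 - <<'E'
from h import *
d=np.load('c.npz')
for n in 'ab':
    P=d['P'+n]; Q=P.reshape(-1,3); Q=Q[~np.isnan(Q[:,0])]
    s=Q[(Q[:,0]>.1)&(Q[:,0]<.55)&(Q[:,1]>-.5)&(Q[:,1]<.35)&(Q[:,2]>.1)&(Q[:,2]<.62)]
    # dispenser/knob excluded: x<.55
    rr=cv2.minAreaRect((s[:,:2]*1000).astype(np.float32)); print(n,len(s),rr,cv2.boxPoints(rr).round().tolist())
    for lo in np.arange(.1,.62,.08):
        t=s[(s[:,2]>lo)&(s[:,2]<=lo+.08)]
        if len(t): 
            i=t[:,1].argmax(); j=t[:,1].argmin(); print('%.2f'%lo,len(t),'ymax',t[i].round(3),'ymin',t[j].round(3),np.percentile(t[:,1],[2,50,98]).round(3))
    # dispenser walls, z .06-.215 
    w=Q[(np.hypot(Q[:,0]-.59,Q[:,1]-.346)<.11)&(Q[:,2]>.173)&(Q[:,2]<.186)]
    rr=cv2.minAreaRect((w[:,:2]*1000).astype(np.float32)); print('disp top',len(w),rr)
E
```

```text
a 28404 ((274.9515075683594, 88.641357421875), (660.8447265625, 375.0611572265625), 72.02606964111328) [[-5.0, -168.0], [351.0, -284.0], [555.0, 345.0], [199.0, 461.0]]
0.10 880 ymax [0.522 0.35  0.148] ymin [ 0.333 -0.278  0.101] [-0.152  0.098  0.349]
0.18 5144 ymax [0.527 0.343 0.181] ymin [ 0.233 -0.213  0.188] [-0.191  0.083  0.22 ]
0.26 5804 ymax [0.484 0.226 0.337] ymin [ 0.242 -0.198  0.273] [-0.176  0.08   0.22 ]
0.34 6540 ymax [0.486 0.226 0.372] ymin [ 0.253 -0.184  0.34 ] [-0.158  0.076  0.22 ]
0.42 7382 ymax [0.482 0.226 0.485] ymin [ 0.263 -0.166  0.449] [-0.144  0.058  0.219]
0.50 2654 ymax [0.486 0.225 0.507] ymin [ 0.271 -0.154  0.511] [-0.123  0.036  0.212]
disp top 333 ((594.2535400390625, 336.83612060546875), (71.13796997070312, 140.81861877441406), 56.59367752075195)
b 15819 ((324.0623779296875, 11.4775390625), (678.7138061523438, 449.16021728515625), 89.7588119506836) [[98.0, -327.0], [547.0, -329.0], [550.0, 350.0], [101.0, 352.0]]
0.10 471 ymax [0.525 0.35  0.153] ymin [ 0.547 -0.329  0.101] [-0.04   0.119  0.348]
0.18 2758 ymax [0.524 0.344 0.18 ] ymin [ 0.217 -0.243  0.245] [-0.214  0.095  0.222]
0.26 3111 ymax [0.487 0.228 0.287] ymin [ 0.216 -0.244  0.319] [-0.213  0.083  0.222]
0.34 3554 ymax [0.487 0.227 0.402] ymin [ 0.219 -0.239  0.388] [-0.211  0.072  0.221]
0.42 3953 ymax [0.487 0.227 0.477] ymin [ 0.216 -0.245  0.475] [-0.209  0.054  0.221]
0.50 1972 ymax [0.489 0.225 0.512] ymin [ 0.224 -0.229  0.5  ] [-0.152  0.031  0.217]
disp top 434 ((595.9285888671875, 337.26776123046875), (74.67317199707031, 138.8158721923828), 55.78999710083008)
```

```bash
python3 -m crank '[[[0,0,0],[0,0,-5],-1],[[0,0,0],[0,0,-5],-1],[[0,0,0],[0,0,-5],-1],[[0,0,0],[0,0,-5],-1],[[0,0,0],[0,0,-5],-1],[[0,0,0],[0,0,-5],-1],[[0,0,0],[0,0,-5],-1],[[0,0,0],[0,0,-5],-1]]' 30; python3 -c "
from h import *
print(r.get_state()['joints'])"
```

```text
time_s: 0.9
tcp_pos: [0.2129, -0.6398, 0.6486]
eef_rot: [-179.9, 0.0, -161.6]
contact_force: [0.1, -2.3, 1.4]
gripper_width: 0.0878
gripper_force: 0.0
[-5.50538019e+01  2.59185187e+01  6.02871944e+01  2.16403727e-02
 -1.24239310e+02 -1.65059234e+01]
```

```bash
python3 -m crank '[[[0,0,-4],[-4.7,0,0],-1],[[0,0,-4],[-4.7,0,0],-1],[[0,0,-4],[-4.7,0,0],-1],[[0,0,-4],[-4.7,0,0],-1],[[0,0,-4],[-4.7,0,0],-1],[[0,0,-4],[-4.7,0,0],-1],[[0,0,-4],[-4.7,0,0],-1],[[0,0,-4],[-4.7,0,0],-1]]'
```

```text
time_s: 1.7
tcp_pos: [0.529, -0.4406, 0.6443]
eef_rot: [179.9, -0.0, -129.4]
contact_force: [0.1, -0.3, -0.4]
gripper_width: 0.0876
gripper_force: 0.0
```

```bash
python3 -m crank '[[[0,0,-4],[-4.7,0.25,0],-1],[[0,0,-4],[-4.7,0.25,0],-1],[[0,0,-4],[-4.7,0.25,0],-1],[[0,0,-4],[-4.7,0.25,0],-1],[[0,0,-4],[-4.7,0.25,0],-1],[[0,0,-4],[-4.7,0.25,0],-1],[[0,0,-4],[-4.7,0.25,0],-1],[[0,0,-4],[-4.7,0.25,0],-1]]'; python3 -m crank '[[[0,0,-4],[-4.7,0.25,0],-1],[[0,0,-4],[-4.7,0.25,0],-1],[[0,0,-4],[-4.7,0.25,0],-1],[[0,0,-4],[-4.7,0.25,0],-1],[[0,0,-4],[-4.7,0.25,0],-1],[[0,0,-4],[-4.7,0.25,0],-1],[[0,0,-4],[-4.7,0.25,0],-1],[[0,0,-4],[-4.7,0.25,0],-1]]'
```

```text
time_s: 2.5
tcp_pos: [0.6703, -0.0963, 0.6443]
eef_rot: [179.9, -0.0, -97.4]
contact_force: [1.6, -0.3, -0.6]
gripper_width: 0.0873
gripper_force: 0.0
time_s: 3.3
tcp_pos: [0.6078, 0.2704, 0.6444]
eef_rot: [179.9, -0.0, -65.4]
contact_force: [0.4, 0.2, -0.6]
gripper_width: 0.0876
gripper_force: 0.0
```

```bash
python3 -m crank '[[[0,0,-4],[-3.3,0.3,0],-1],[[0,0,-4],[-3.3,0.3,0],-1],[[0,0,-4],[-3.3,0.3,0],-1],[[0,0,-4],[-3.3,0.3,0],-1],[[0,0,-4],[-3.3,0.3,0],-1],[[0,0,-4],[-3.3,0.3,0],-1],[[0,0,-4],[-3.3,0.3,0],-1],[[0,0,-4],[-3.3,0.3,0],-1]]'; python3 -m crank '[[[0,5,0],[0,0,4],-1],[[0,5,0],[-0.2,0,4],-1],[[0,5,0],[-0.6,0,4],-1],[[0,5,0],[-0.9,0,4],-1],[[0,5,0],[-1.2,0,4],-1],[[0,5,0],[-1.6,0,4],-1],[[0,5,0],[-2,0,4],-1],[[0,0,0],[0,0,0],-1]]'
python3 - <<'E'
from h import *
c,T=cap('wrist','w1'); P=pts(c,T); np.savez('w1.npz',c=c['color'],P=P); print(r.get_state()['joints'])
E
```

```text
time_s: 4.1
tcp_pos: [0.4266, 0.4588, 0.6446]
eef_rot: [179.9, 0.0, -33.4]
contact_force: [-0.1, 0.2, -0.2]
gripper_width: 0.0875
gripper_force: 0.0
time_s: 4.9
tcp_pos: [0.435, 0.4464, 0.3447]
eef_rot: [178.7, -35.4, -32.8]
contact_force: [-0.5, 0.1, -0.8]
gripper_width: 0.0877
gripper_force: 0.0
[ 79.55821076  14.44960777 -15.52297343  32.5684201  -78.07345797
 -34.95681923]
```

View pics/w1.png

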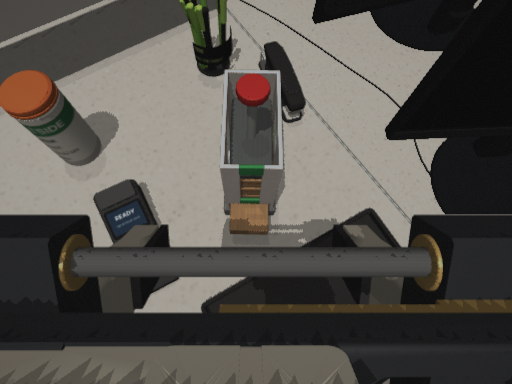

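The wrist view shows the red knob at (253,88), the carton's outstanding end at (249,215) directly ahead of the fingers, and the white walls around (252,145).

```bash
python3 - <<'E'
from h import *
d=np.load('w1.npz');I=d['c'];P=d['P'];H=cv2.cvtColor(I,cv2.COLOR_RGB2HSV).astype(int)
v,u=np.mgrid[:384,:512]
red=((H[...,0]<8)|(H[...,0]>172))&(H[...,1]>150)&(H[...,2]>80)&(abs(u-253)<25)&(abs(v-88)<25)
p=P[red];p=p[~np.isnan(p[:,0])];p=p[p[:,2]>.226];q=cv2.minEnclosingCircle((p[:,:2]*1000).astype(np.float32));print('knob',len(p),q,np.median(p[:,2]),p[:,:2].mean(0))
w=(abs(u-252)<45)&(v<215)&(v>60)&(abs(P[...,2]-.18)<.006)
p=P[w];rr=cv2.minAreaRect((p[:,:2]*1000).astype(np.float32));print('top',len(p),rr)
br=(H[...,0]>5)&(H[...,0]<22)&(H[...,1]>90)&(abs(u-249)<28)&(v>195)&(v<245)&(abs(P[...,2]-.054)<.006)
p=P[br];rr=cv2.minAreaRect((p[:,:2]*1000).astype(np.float32));print('carton',len(p),rr,cv2.boxPoints(rr).tolist(),np.median(p[:,2]))
E
```

```text
knob 762 ((594.5924072265625, 335.3060302734375), 17.574710845947266) 0.23254914533210794 [0.59324768 0.33633389]
top 1623 ((595.0139770507812, 334.7029113769531), (70.07573699951172, 137.4995574951172), 55.92360305786133)
carton 1060 ((524.793701171875, 383.9883728027344), (54.367679595947266, 40.961936950683594), 55.707847595214844) [[492.5570983886719, 373.0690002441406], [526.3988647460938, 349.9905090332031], [557.0302734375, 394.9077453613281], [523.1885375976562, 417.9862365722656]] 0.05515442944040641
```

```bash
cat >> h.py <<'E'
DX=np.array([.828,-.561,0]);DY=np.array([.561,.828,0]);D0=np.array([.5945,.335,0])
def need(g,rpy,ahead=.006):
    "deltas to put the point `ahead` of TCP at world g with orientation rpy; shift in current and in final tool axes (cm)"
    s=r.get_state();A=R.from_euler('xyz',s['eef_rot'],degrees=True);B=R.from_euler('xyz',rpy,degrees=True)
    t=np.array(g)-B.apply([0,0,ahead]);d=t-s['tcp_pos']
    print('turn',(A.inv()*B).as_rotvec(degrees=True).round(1),'shift now-axes',(A.inv().apply(d)*100).round(2),'final-axes',(B.inv().apply(d)*100).round(2))
E
python3 - <<'E'
from h import *
g=D0-.094*DX+.001*DY+[0,0,.052]; print(g); need(g,[180,-35,-34.1])
E
```

```text
[0.517229 0.388562 0.052   ]
turn [ 0.1 -0.2  0.8] shift now-axes [-8.93  0.32 29.64] final-axes [-8.84  0.5  29.66]
```

```bash
python3 -m crank '[[[0,0,0.4],[-2.2,0.1,4],-1],[[0,0,0.4],[-2.2,0.1,4],-1],[[0,0,0],[-2.2,0.1,4],-1],[[0,0,0],[-2.2,0.1,4],-1],[[0,0,0],[0,0.1,4],-1],[[0,0,0],[0,0,4],-1],[[0,0,0],[0,0,2],-1],[[0,0,0],[0,0,0],-1]]'
python3 - <<'E'
from h import *
g=D0-.094*DX+.001*DY+[0,0,.052]; need(g,[180,-35,-34.1])
E
```

```text
time_s: 5.75
tcp_pos: [0.5018, 0.4058, 0.0921]
eef_rot: [-179.3, -35.0, -34.8]
contact_force: [-0.4, -0.2, 0.7]
gripper_width: 0.0875
gripper_force: 0.0
turn [-0.3  0.  -0.6] shift now-axes [-0.45  0.58  3.97] final-axes [-0.46  0.56  3.97]
```

Finish the approach and close (first moves, then rows for closing with 30 N).

```bash
python3 -m crank '[[[-0.3,0,-0.5],[-0.4,0.5,1],-1],[[0,0,0],[0,0,1.5],-1],[[0,0,0],[0,0,1.4],-1],[[0,0,0],[0,0,0],-1]]'
python3 - <<'E'
from h import *
g=D0-.094*DX+.001*DY+[0,0,.052]; need(g,[180,-35,-34.1])
c,T=cap('wrist','w2')
E
```

```text
time_s: 6.15
tcp_pos: [0.5129, 0.3912, 0.0578]
eef_rot: [-180.0, -35.0, -34.0]
contact_force: [0.7, -0.5, 0.6]
gripper_width: 0.0875
gripper_force: 0.0
turn [-0.1  0.   0.1] shift now-axes [ 0.08 -0.02  0.17] final-axes [ 0.08 -0.02  0.17]
```

View pics/w2.png

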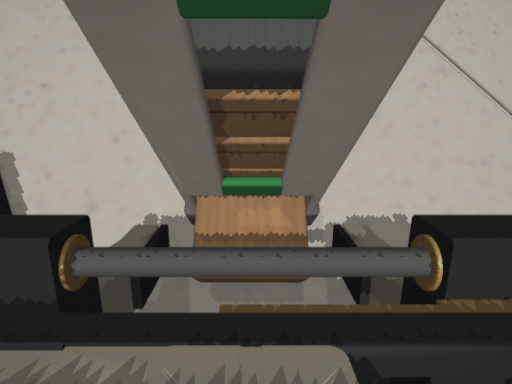

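The carton end (columns 195–307) is centred between the fingers (about 165 and 335). Closing.

```bash
python3 -m crank '[[[0,0,0],[0,0,0.2],-1],[[0,0,0],[0,0,0],1],[[0,0,0],[0,0,0],1],[[0,0,0],[0,0,0],1],[[0,0,0],[0,0,0],1],[[0,0,0],[0,0,0],1],[[0,0,0],[0,0,0],1],[[0,0,0],[0,0,0],1]]' 35
```

```text
time_s: 7.0
tcp_pos: [0.513, 0.3902, 0.0556]
eef_rot: [179.9, -35.0, -33.9]
contact_force: [-2.0, 1.6, 3.3]
gripper_width: 0.0557
gripper_force: 35.0
```

```bash
python3 -m crank '[[[0,0,0],[-0.4,0,-0.3],1],[[0,0,0],[-0.8,0,-0.57],1],[[0,0,0],[-0.8,0,-0.57],1],[[0,0,0],[-0.8,0,-0.57],1],[[0,0,0],[-0.8,0,-0.57],1],[[0,0,0],[-0.8,0,-0.57],1],[[0,0,0],[0,0,0],1]]'
```

```text
time_s: 7.7
tcp_pos: [0.4677, 0.4187, 0.0556]
eef_rot: [179.8, -35.0, -34.0]
contact_force: [-4.2, -3.7, 3.4]
gripper_width: 0.0556
gripper_force: 35.0
```

```bash
python3 -m crank '[[[0,0,0],[-0.6,0,-0.42],1],[[0,0,0],[-0.6,0,-0.42],1],[[0,0,0],[-0.6,0,-0.42],1],[[0,0,0],[-0.6,0,-0.42],1],[[0,0,0],[-0.8,0,-0.57],1],[[0,0,0],[-0.8,0,-0.57],1],[[0,0,0],[-0.8,0,-0.57],1],[[0,0,0],[0,0,0],1]]'
python3 - <<'E'
from h import *
a,T=cap('side','s2'); b,T=cap('wrist'); cv2.imwrite('pics/m2.png',np.hstack([cv2.resize(a['color'][120:312,150:406],(512,384)),b['color'][:,150:400]])[:,:,::-1])
E
```

```text
time_s: 8.5
tcp_pos: [0.4183, 0.4545, 0.0563]
eef_rot: [180.0, -35.0, -33.8]
contact_force: [-0.2, -1.1, -1.0]
gripper_width: 0.0559
gripper_force: 35.0
```

View pics/m2.png

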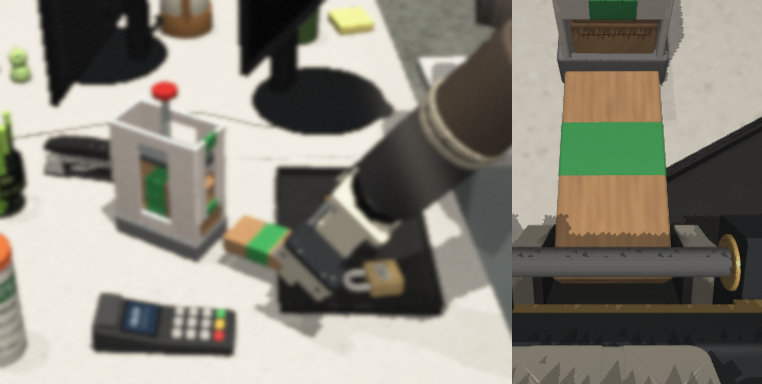

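The boxes have dropped and stayed inside, and the carton is clear and level, with the padlock behind the gripper. Lifting 6 cm and turning.

```bash
python3 -m crank '[[[0,0,0],[1.15,0,-1.64],1],[[0,0,0],[1.15,0,-1.64],1],[[0,0,0],[1.15,0,-1.64],1],[[-3,0,4.3],[0,0,0],1],[[-3,0,4.3],[0,0,0],1],[[-3,0,4.3],[0,0,0],1],[[-3,0,4.3],[0,0,0],1],[[-3,0,4.3],[0,0,0],1]]'
python3 - <<'E'
from h import *
need([.3305,.342,.085],[180,-35,-60])
E
```

```text
time_s: 9.4
tcp_pos: [0.4194, 0.4527, 0.1162]
eef_rot: [179.9, -35.0, -60.4]
contact_force: [0.1, -0.5, -1.9]
gripper_width: 0.0557
gripper_force: 35.0
turn [ 0.3 -0.  -0.3] shift now-axes [ 2.49 13.2   4.97] final-axes [ 2.42 13.24  4.9 ]
```

```bash
python3 -m crank '[[[0,0,0],[0.4,2.2,0.8],1],[[0,0,0],[0.4,2.2,0.8],1],[[0,0,0],[0.4,2.2,0.8],1],[[0,0,0],[0.4,2.2,0.8],1],[[0,0,0],[0.4,2.2,0.8],1],[[0,0,0],[0.4,2.2,0.8],1],[[0,0,0],[0,0,0],1],[[0,0,0],[0,0,0],1]]'
python3 - <<'E'
from h import *
need([.3305,.342,.085],[180,-35,-60])
need([.3305,.342,.0237],[180,-35,-60]); print(r.get_state()['joints'])
c,T=cap('wrist'); d,T2=cap('side')
cv2.imwrite('pics/m3.png',np.hstack([cv2.resize(d['color'][120:312,200:456],(400,300)),cv2.resize(c['color'],(400,300))])[:,:,::-1])
E
```

```text
time_s: 10.2
tcp_pos: [0.3286, 0.3465, 0.0912]
eef_rot: [180.0, -35.0, -60.2]
contact_force: [0.3, -0.0, -1.2]
gripper_width: 0.0555
gripper_force: 35.0
turn [ 0.1  0.  -0.1] shift now-axes [0.04 0.06 0.19] final-axes [0.04 0.06 0.19]
turn [ 0.1  0.  -0.1] shift now-axes [-3.47  0.06  5.21] final-axes [-3.48  0.06  5.21]
[ 84.58245609  24.35878254 -35.82470507  22.11347169 -61.43916716
 -70.91680121]
```

View pics/m3.png

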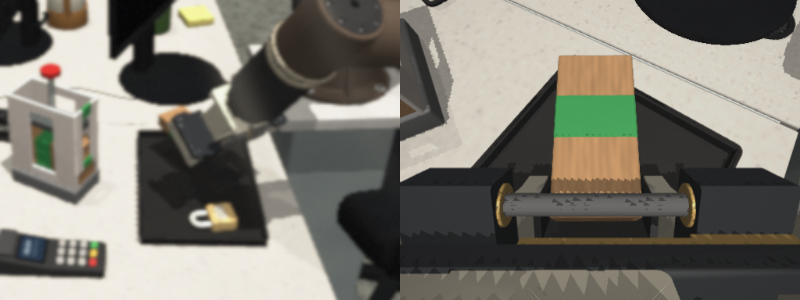

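The carton is over the free end of the tray, well clear of the padlock. Lowering.

```bash
python3 -m crank '[[[0,0,0],[-0.8,0,1.15],1],[[0,0,0],[-0.8,0,1.15],1],[[0,0,0],[-0.8,0,1.15],1],[[0,0,0],[-0.6,0,0.8],1],[[0,0,0],[-0.2,0,0.25],1],[[0,0,0],[0,0,0],1],[[0,0,0],[0,0,0],1]]'
python3 -c "
from h import *
need([.3305,.342,.0237],[180,-35,-60])"
```

```text
time_s: 11.0
tcp_pos: [0.3284, 0.347, 0.036]
eef_rot: [180.0, -35.0, -60.2]
contact_force: [0.2, -0.4, -2.0]
gripper_width: 0.056
gripper_force: 35.0
turn [ 0.1  0.  -0.2] shift now-axes [-0.26  0.07  0.72] final-axes [-0.26  0.07  0.72]
```

```bash
python3 -m crank '[[[0,0,0],[-0.14,0,0.2],1],[[0,0,0],[-0.14,0,0.2],1],[[0,0,0],[-0.06,0,0.08],1],[[0,0,0],[0,0,0],1],[[0,0,0],[0,0,0],1]]';  python3 -m crank '[[[0,0,0],[-0.06,0,0.08],1],[[0,0,0],[0,0,0],1],[[0,0,0],[0,0,0],1]]'
```

```text
time_s: 11.5
tcp_pos: [0.3282, 0.3467, 0.0299]
eef_rot: [180.0, -35.0, -60.2]
contact_force: [1.0, -0.0, -0.7]
gripper_width: 0.0557
gripper_force: 35.0
time_s: 11.8
tcp_pos: [0.3282, 0.3468, 0.0288]
eef_rot: [180.0, -35.0, -60.2]
contact_force: [-0.4, -1.0, -0.6]
gripper_width: 0.0558
gripper_force: 35.3
```

```bash
python3 -m crank '[[[0,0,0],[-0.03,0,0.04],1],[[0,0,0],[0,0,0],1],[[0,0,0],[0,0,0],1]]'
```

```text
time_s: 12.1
tcp_pos: [0.3282, 0.3469, 0.0285]
eef_rot: [180.0, -35.0, -60.2]
contact_force: [0.4, 0.1, 1.8]
gripper_width: 0.0559
gripper_force: 36.7
```

```bash
python3 -m crank '[[[0,0,0],[-0.03,0,0.04],1],[[0,0,0],[0,0,0],1],[[0,0,0],[0,0,0],1]]'
```

```text
time_s: 12.4
tcp_pos: [0.3282, 0.3469, 0.0283]
eef_rot: [180.0, -35.0, -60.2]
contact_force: [-2.4, -0.0, 6.4]
gripper_width: 0.0561
gripper_force: 37.6
```

On the tray floor (6 N up). Release and back off along the tool axis.

```bash
python3 -m crank '[[[0,0,0],[0,0,0],0.2],[[0,0,0],[0,0,0],-0.3],[[0,0,0],[0,0,0],-1],[[0,0,0],[0,0,0],-1],[[0,0,0],[0,0,0],-1],[[0,0,0],[0,0,-1],-1],[[0,0,0],[0,0,-2],-1],[[0,0,0],[0,0,-4],-1]]'; python3 -m crank '[[[0,0,0],[0,0,-4],-1],[[0,0,0],[0,0,-4],-1],[[0,0,0],[0,0,-4],-1],[[0,0,0],[0,0,-4],-1],[[0,0,0],[0,0,-4],1],[[0,0,0],[0,0,0],1]]'
python3 - <<'E'
from h import *
c,T=cap('wrist'); d,T2=cap('side'); P=pts(c,T)
H=cv2.cvtColor(c['color'],cv2.COLOR_RGB2HSV).astype(int)
m=(P[...,2]>.019)&(P[...,2]<.036)&(P[...,0]>.28)&(P[...,0]<.43)&(P[...,1]>.2)&(P[...,1]<.38)
p=P[m];rr=cv2.minAreaRect((p[:,:2]*1000).astype(np.float32));print('carton',len(p),rr,np.percentile(p[:,2],[5,50,95]))
# pre-press pose: fingertip 40 mm over knob
need([.5945,.335,.275],[180,-35,-34.1],.025)
cv2.imwrite('pics/m4.png',np.hstack([cv2.resize(d['color'][120:312,200:456],(400,300)),cv2.resize(c['color'],(400,300))])[:,:,::-1])
E
```

```text
time_s: 13.2
tcp_pos: [0.3078, 0.3796, 0.0848]
eef_rot: [179.7, -35.2, -60.1]
contact_force: [0.5, 1.4, -0.1]
gripper_width: 0.0875
gripper_force: 0.0
time_s: 13.8
tcp_pos: [0.2503, 0.4854, 0.2532]
eef_rot: [-179.7, -34.6, -60.2]
contact_force: [1.7, -0.4, 0.3]
gripper_width: 0.0767
gripper_force: 0.0
carton 3360 ((361.07080078125, 287.1048278808594), (155.37196350097656, 150.00628662109375), 85.61067199707031) [0.02169909 0.02795522 0.02921575]
turn [ 15.    0.1 -21.3] shift now-axes [ 26.06 -21.89  12.55] final-axes [31.53 -7.12 16.46]
```

View pics/m4.png

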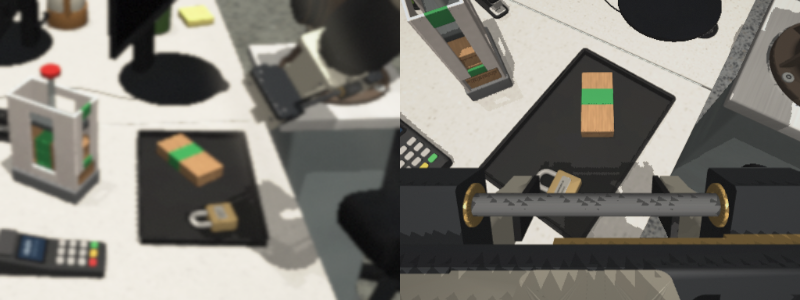

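The carton lies flat in the tray (top about 28 mm) and the padlock is where it was. Now to the knob with the fingers shut.

```bash
python3 -m crank '[[[3,0,-4.3],[0,0,-1],1],[[3,0,-4.3],[0,0,-1],1],[[3,0,-4.3],[0,0,0],1],[[3,0,-4.3],[0,0,0],1],[[3,0,-4.2],[0,0,0],1],[[0,0,0],[4,-0.9,0.5],1],[[0,0,0],[4,-0.9,0.5],1],[[0,0,0],[4,-0.9,0.5],1]]'; python3 -m crank '[[[0,0,0],[4,-0.9,2],1],[[0,0,0],[4,-0.9,2],1],[[0,0,0],[4,-0.9,2],1],[[0,0,0],[0,0,0],1]]';python3 - <<'E'
from h import *
need([.5945,.335,.275],[180,-35,-34.1],.025)
E
```

```text
time_s: 14.7
tcp_pos: [0.3497, 0.4519, 0.3215]
eef_rot: [179.8, -35.0, -33.9]
contact_force: [0.4, 0.8, 0.7]
gripper_width: 0.0053
gripper_force: 0.0
time_s: 15.1
tcp_pos: [0.477, 0.3975, 0.3409]
eef_rot: [179.9, -35.0, -34.3]
contact_force: [0.1, -0.1, -0.2]
gripper_width: 0.0003
gripper_force: 0.0
turn [ 0.3  0.  -0.2] shift now-axes [ 7.07 -1.48 10.48] final-axes [ 7.07 -1.41 10.49]
```

```bash
python3 -m crank '[[[0.3,0,-0.2],[3,-0.7,3],1],[[0,0,0],[3,-0.7,3],1],[[0,0,0],[1.6,0,3],1],[[0,0,0],[0,0,1.5],1],[[0,0,0],[0,0,0],1],[[0,0,0],[0,0,0],1]]';python3 - <<'E'
from h import *
need(D0+.007*DX+[0,0,.2365],[180,-35,-34.1],.025)
c,T=cap('wrist','w5')
E
```

```text
time_s: 15.7
tcp_pos: [0.5832, 0.3445, 0.2985]
eef_rot: [-180.0, -35.0, -33.8]
contact_force: [0.8, -0.1, 0.4]
gripper_width: 0.0004
gripper_force: 0.0
turn [-0.2  0.   0.3] shift now-axes [-1.78  0.16  3.83] final-axes [-1.78  0.16  3.83]
```

View pics/w5.png

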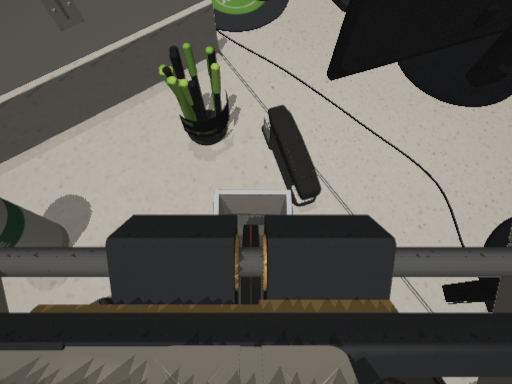

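The shut fingers hide the knob and sit on the shaft's centreline (column 252). Going down to just above it, then pressing slowly.

```bash
python3 -m crank '[[[0,0,0],[-0.5,0.06,1.1],1],[[0,0,0],[-0.5,0.05,1.1],1],[[0,0,0],[-0.5,0.05,1.0],1],[[0,0,0],[0,0,0],1],[[0,0,0],[0,0,0],1]]'; python3 -m crank '[[[0,0,0],[-0.17,0,0.25],1],[[0,0,0],[-0.17,0,0.25],1],[[0,0,0],[-0.17,0,0.25],1],[[0,0,0],[0,0,0],1]]'
```

```text
time_s: 16.25
tcp_pos: [0.5877, 0.3401, 0.2638]
eef_rot: [-179.9, -35.0, -33.8]
contact_force: [0.5, -0.1, -0.3]
gripper_width: 0.0003
gripper_force: 0.0
time_s: 16.65
tcp_pos: [0.588, 0.3404, 0.2554]
eef_rot: [-179.8, -35.0, -33.8]
contact_force: [0.6, 0.7, 2.4]
gripper_width: 0.0005
gripper_force: 1.0
```

```bash
python3 -m crank '[[[0,0,0],[-0.17,0,0.25],1],[[0,0,0],[-0.17,0,0.25],1],[[0,0,0],[-0.17,0,0.25],1],[[0,0,0],[-0.17,0,0.25],1],[[0,0,0],[-0.17,0,0.25],1],[[0,0,0],[0,0,0],1]]'; python3 -m crank '[[[0,0,0],[-0.12,0,0.16],1],[[0,0,0],[-0.06,0,0.08],1],[[0,0,0],[0,0,0],1],[[0,0,0],[0,0,0],1]]'
```

```text
time_s: 17.25
tcp_pos: [0.588, 0.3402, 0.2394]
eef_rot: [-179.9, -35.0, -33.8]
contact_force: [-0.5, 1.8, 1.6]
gripper_width: 0.0004
gripper_force: 0.9
time_s: 17.65
tcp_pos: [0.5879, 0.3402, 0.237]
eef_rot: [-179.9, -35.0, -33.8]
contact_force: [0.1, 1.8, 3.5]
gripper_width: 0.0002
gripper_force: 1.3
```

```bash
for i in 1; do python3 -m crank '[[[0,0,0],[-0.12,0,0.16],1],[[0,0,0],[0,0,0],1]]' | egrep 'tcp|contact'; python3 -m crank '[[[0,0,0],[-0.06,0,0.08],1],[[0,0,0],[0,0,0],1]]' | egrep 'tcp|contact';  python3 -m crank '[[[0,0,0],[-0.06,0,0.08],1],[[0,0,0],[0,0,0],1]]' | egrep 'tcp|contact'; done
```

```text
tcp_pos: [0.5879, 0.3403, 0.2349]
contact_force: [-0.8, 0.6, 3.2]
tcp_pos: [0.5879, 0.3403, 0.234]
contact_force: [0.5, 2.8, 3.6]
tcp_pos: [0.5879, 0.3403, 0.2329]
contact_force: [0.3, 1.8, 3.2]
```

```bash
python3 -m crank '[[[0,0,0],[-0.06,0,0.08],1],[[0,0,0],[0,0,0],1],[[0,0,0],[0,0,0],1]]' | egrep 'tcp|contact'
```

```text
tcp_pos: [0.5879, 0.3404, 0.2325]
contact_force: [-1.2, 0.2, 5.3]
```

```bash
python3 -m crank '[[[0,0,0],[-0.06,0,0.08],1],[[0,0,0],[0,0,0],1],[[0,0,0],[0,0,0],1]]' | egrep 'tcp|contact'
```

```text
tcp_pos: [0.5881, 0.3404, 0.2323]
contact_force: [-2.9, 2.2, 9.1]
```

The plate met the boxes after about 24.5 mm, where the force rose and motion stalled. Backing off.

```bash
python3 -m crank '[[[0,0,0],[0.3,0,-0.4],1],[[0,0,0],[0.6,0,-0.8],1],[[0,0,0],[0,0,-3],1],[[0,0,0],[0,0,-4],1],[[0,0,0],[0,0,-4],1],[[0,0,0],[0,0,-4],1],[[0,0,0],[0,0,0],1],[[0,0,0],[0,0,0],1]]'
python3 - <<'E'
from h import *
c,T=cap('wrist'); d,T2=cap('side'); P=pts(c,T); H=cv2.cvtColor(c['color'],cv2.COLOR_RGB2HSV)
red=((H[...,0]<8)|(H[...,0]>172))&(H[...,1]>150)&(H[...,2]>80)&(np.hypot(P[...,0]-.5945,P[...,1]-.335)<.025)
p=P[red]; print('knob z',len(p),np.nanpercentile(p[:,2],[50,95]),np.nanmean(p,0))
cv2.imwrite('pics/m6.png',np.hstack([cv2.resize(d['color'][120:312,200:456],(400,300)),cv2.resize(c['color'],(400,300))])[:,:,::-1])
E
```

```text
time_s: 19.65
tcp_pos: [0.5159, 0.3879, 0.3694]
eef_rot: [-179.8, -34.9, -33.8]
contact_force: [0.2, -0.9, -1.2]
gripper_width: 0.0005
gripper_force: 0.0
knob z 839 [0.20799633 0.20918194] [0.59360988 0.33608244 0.20780312]
```

View pics/m6.png

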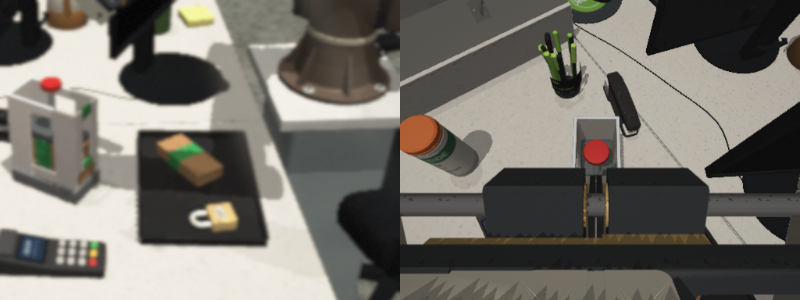

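The knob top dropped from 232.5 to 208 mm, which is 24.5 mm. The carton is flat in the tray and everything else is in place.

```bash
python3 -c "
from plant import r
print(r.close_job())"
```

```text
the job is handed in; nothing more can be done
None
```

I handed the job in at about 20 s: the lowest box lies flat in the tray, set down rather than dropped, the other three boxes dropped and stayed in the dispenser, the hold-down plate rests on them again, and nothing else on the desk looks moved in the camera views.

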